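# Close up the dust extractor's filter hatch

### The arm

A 6-joint arm with a two-finger parallel gripper is mounted at the origin on the work surface. World frame = base frame: x ahead of the robot, y to its left, z up, the work surface at z = 0. Lengths are in m, angles in degrees, forces in N, time in s.
With the tool pointing down it reaches from about 0.375 to 0.9 m from the base axis. Payload 3.1 kg.
Tool frame: the origin (TCP) lies at the very end of the fingers, on their centre line; the grasp point (between the pads) lies 19 mm behind it (grasp_offset is the distance from the TCP to the grasp point, in m); z points along the fingers, y is the direction in which the jaws open and shut (so a half turn about z gives the same grasp; the last joint's range is limited). The gripper opens to 87 mm and grips with 3 to 60 N. Pads are 19 mm wide; open, the fingers measure 117 mm over their backs; the gripper's body (75 mm by 190 mm) begins 51 mm behind the grasp point.
Start: joints at [57.668, 30.224, 82.088, -0, 67.689, -10.227], TCP at [0.235, 0.579, 0.187] pointing down, gripper open.
Joint ranges: [-176.69, 176.69], [-43.24, 126.21], [12.49, 139.97], [-82, 262], [0, 151.66], [-163.58, 163.58]. Speed limits (degrees/s): [159.86, 159.86, 180, 180, 180, 180].

### API

Orientations are given as a 3x3 rotation matrix whose columns are the frame's x, y, z axes.
In Python, from rig import * gives the robot as it stands. The module is installed in compiled form; this text tells all that it offers.
- The arm moves only by the tool play_rows, never from a script. Its argument "plan" is a list that holds one entry, the list of rows, each a list of 7 numbers: the shift along the world's x, y, z each as a share of 5 cm, from -1 to 1, then the turn, a rotation vector about the world's x, y, z each as a share of pi rad, from -1 to 1, then the gripper's target within -1 to 1 (fully open at 1, half-way at 0, shut at -1). A call has 1 to 12 rows; each row shifts and turns the commanded pose from where the row before left it; what a row does not reach is not made up. A row lasts 1/10 s, in which the tool goes at most 50 mm and 8.59 degrees, less where a joint would pass 70% of its speed; a pose out of reach is approached as far as the arm can. A call with a number of a shift or a turn outside -1 to 1 is refused whole. A call with a gripper value outside its range is refused whole. The fingers move at their own pace and stop on an object; the grip force is fixed at half the most. Time passes only in rows, so rows that do not move let the fingers close. It gives the time, the measured TCP pose, the force and the opening at its end, in the units of the state.
- read_state(): the state, without advancing time (a new reading comes with each control period).
- capture(name): name is "scene" or "top" or "wrist"; returns the picture (420x560x3 uint8, red, green, blue); there is no depth.
- camera_params(name): a dict with "intrinsics" (3x3 intrinsics, pixels), "k1" (the pictures are not rectified: a ray, as slopes to the right and down, at radius r is drawn at 1 + k1 r^2 times it, then the intrinsics apply), "R" (3x3) and "t" (3): a world point X has camera coordinates R X + t; the wrist camera has in their place "mount" (4x4, takes a point from camera to tool coordinates, whose origin is the TCP and whose axes are the flange's). Camera axes: x right, y down, z forward; pixel columns grow to the right and rows downward; lengths in m; the calibration is good to about 2 mm. A picture is of the moment at which its call begins: read the wrist's pose just before it. camera_params takes no time and is no camera call.
- hand_in(): hands the job in, once; it reports no verdict.
The state is a dict: "time_s": time; "joint_positions": joint angles; "qvel": joint speeds; "tau": joint torques, N m; "position": TCP position; "tcp_rot": TCP orientation; "force": force on the tool from outside, world axes, zero at the start; "moment": the same for the moment, N m; "opening": opening from 0.0 (shut) to 1.0 (fully open).
Only numpy, scipy, OpenCV 4.12 (cv2) and the standard library are available. Lean on these libraries where they do the work, as an engineer would, in place of code of your own. Each camera call takes 0.05 s, during which the arm holds its last target. There are 200 camera calls.

### The job

The filter hatch on top of the bench dust extractor stands open. Push it shut until it snaps onto its catch and stays shut by itself, then turn the orange quarter-turn fastener clockwise until its slot lines up with the two white lines on the hatch, and let go of it. Then press the hatch down flush against the rim, squeezing its springy seal, and finish while still holding it pressed; leave the glue bottle, the gouge and the wood offcut where they are.

Things in the scene. Friction and masses are not known exactly. Their poses are not given: they have to be found in the camera images.
- extractor: green bench dust extractor, fixed to the bench, 280 x 300 x 130 mm (x, y, z); origin at the centre of its underside; x axis points from the hatch's free edge (robot side) to its hinge (far side), z up. The hatch covers an opening in its top; its hinge line is parallel to y, at x = +75 mm, z = 131 mm in this frame
- hatch (a joint): angle of the hatch, rad. 0 = flush on the rim (hard stop), up to 1.2 as the free edge swings up. Friction keeps it where it is left above 0.2. Near 0.1 the sprung ball catch resists (about 8 N at a press point); past it the hatch snaps in and, let go, rests at 0.02 to 0.03 (free edge 5 mm above flush), as the rubber seal strip under it pushes it up
- panel: the hatch panel, grey plastic, 194 x 240 x 6 mm; moves with joint hatch. Origin on the hinge line, mid-width, level with its underside; x axis in the panel from the free edge (x = -200 mm) towards the hinge, y along the hinge line, z out of its upper face (at z = +6 mm)
- hinge_mid (a point): middle of the hinge line (the panel's origin)
- press_left (a point): point on the panel's upper face, 165 mm from the hinge line, 75 mm to the +y side of the middle; a good place to push. Axes as the panel's. Pressing the shut hatch from its catch down to flush takes about 10 N here; let go, it springs back up to the catch
- press_right (a point): the same, 75 mm to the -y side of the middle
- fastener (a joint): angle of the fastener, rad; grows clockwise seen from above. At 0 its grip bar and slot lie along the panel's x axis; at 1.571 along the panel's y axis, in line with the two white lines: aligned. Turns from 0 to 1.9 with slight friction (0.05 N m), no click, stays where left. Turned beyond about 0.5 its cam keeps an open hatch from shutting
- fastener_grip (a point): point on the axis of the orange fastener, 26 mm above the panel's upper face, 140 mm from the hinge line, mid-width; x axis along the grip bar, z out of the panel. Fastener: disc 52 mm across, 6 mm high, with an upright grip bar 44 mm long, 14 mm wide, from 6 to 38 mm above the panel, a black slot line along its top
- glue: bystander: white glue bottle, 52 mm diameter, 110 mm tall, red cap, standing beside the extractor; origin at the centre of its underside
- gouge: bystander: carving gouge, 190 mm long, wooden handle, lying beside the extractor; origin under its middle
- offcut: bystander: dark wood offcut, 100 x 45 x 22 mm, lying beside the extractor; origin at the centre of its underside

How it is judged (in metres and radians):
On the way, in this order (a step that is already met when the one before it is completed fails the run):
1. the hatch is shut on its catch and stays there with the fingers off it, the fastener not yet turned (value of joint hatch below 0.045 rad and contact force between the fingers and panel below 0.5 N and value of joint fastener below 1.2 rad), for 0.2 s.
2. the fastener's slot is in line with the white lines, the hatch is still shut, and the fingers have let go (value of joint hatch below 0.045 rad and value of joint fastener between 1.411 and 1.731 rad and contact force between the fingers and panel below 0.5 N), for 0.2 s.
At the end, for the whole second after the job is handed in: the gripper's fingers are still pressing the hatch (more than 3 N) flush onto the rim (hatch angle below 0.011 rad, free edge within about 2 mm), the fastener's slot is within 0.16 rad (9 degrees) of the white lines, and no bystander rests on the hatch (value of joint hatch below 0.011 rad and contact force between the fingers and panel above 3 N and value of joint fastener between 1.411 and 1.731 rad and contact force between panel and glue below 0.1 N and contact force between panel and gouge below 0.1 N and contact force between panel and offcut below 0.1 N); the arm keeps its last pose, push and grip.
It fails at once if the glue bottle is displaced by more than 30 mm or tipped (distance of glue from where it was at the start of the episode above 0.03 m or angle between glue's own z axis and vertical above 0.5 rad).
It fails at once if the gouge is displaced by more than 30 mm (distance of gouge from where it was at the start of the episode above 0.03 m).
It fails at once if the offcut is displaced by more than 30 mm (distance of offcut from where it was at the start of the episode above 0.03 m).
It also fails if it takes over 53 s, if anything falls off the work surface, if the arm or the gripper's body presses on something with over 40 N, if the wrist force passes 120 N, or if a joint passes its speed limit or range.

## Working session

There is one attempt and no reset: what is moved stays moved. The work goes in short steps, Python scripts to look and compute and a tool call to move; the robot and the scene stay as the last step left them, time stands still between calls to the robot, and variables do not carry over. Pictures are saved under pics/ and viewed, about 8 in all and at most 12, crops included, and the job is handed in when it is done.

Besides the shell and the picture viewer there is one more tool, called after "Emit:" by a JSON object that holds its "name" and its "arguments", one argument or row to a line. play_rows: Moves the arm, as the interface text tells. Its arguments: {"type":"object","properties":{"plan":{"type":"array"}},"required":["plan"]}

```bash
mkdir -p pics; python3 - <<'E'
from rig import *
import cv2,numpy as np
s=read_state();print(s['time_s'],s['position'],s['tcp_rot'],s['force'])
ims=[]
for n in("scene","top"):
    p=camera_params(n);print(n,p)
    im=capture(n);cv2.imwrite(f"pics/{n}0.png",im[:,:,::-1])
print(camera_params("wrist"))
E
```

```text
0.0 [0.23471324 0.57839421 0.18635725] [[-9.26518637e-01  3.76247115e-01 -1.15057927e-03]
 [ 3.76248690e-01  9.26516878e-01 -1.84325581e-03]
 [ 3.72511431e-04 -2.14071480e-03 -9.99997639e-01]] [-0.26864613 -0.04469837  0.62539648]
scene {'intrinsics': array([[463.61697979,   0.        , 280.5919473 ],
       [  0.        , 463.61697979, 204.67644239],
       [  0.        ,   0.        ,   1.        ]]), 'k1': -0.11027940916466537, 'R': array([[-0.51135921,  0.85936393,  0.00232205],
       [ 0.64754273,  0.38708992, -0.65639151],
       [-0.56497803, -0.33414821, -0.75441686]]), 't': array([ 0.25951136, -0.34094177,  1.49525452])}
top {'intrinsics': array([[399.34913106,   0.        , 278.644471  ],
       [  0.        , 399.34913106, 211.58621625],
       [  0.        ,   0.        ,   1.        ]]), 'k1': -0.10580650466577256, 'R': array([[ 4.86634991e-04, -9.99964788e-01, -8.37774286e-03],
       [-9.96749601e-01,  1.89879144e-04, -8.05617578e-02],
       [ 8.05605118e-02,  8.38971602e-03, -9.96714411e-01]]), 't': array([0.0283835 , 0.60941515, 0.93916821])}
{'intrinsics': array([[350.21542444,   0.        , 282.98831203],
       [  0.        , 350.21542444, 212.01824293],
       [  0.        ,   0.        ,   1.        ]]), 'k1': -0.08068525681950671, 'mount': array([[ 5.50598045e-04, -9.56711492e-01, -2.91037484e-01,
         8.08593272e-02],
       [ 9.99999778e-01,  6.35974130e-04, -1.98757340e-04,
        -6.81701195e-04],
       [ 3.75245742e-04, -2.91037310e-01,  9.56711630e-01,
        -1.97068158e-01],
       [ 0.00000000e+00,  0.00000000e+00,  0.00000000e+00,
         1.00000000e+00]])}
```

View pics/scene0.png

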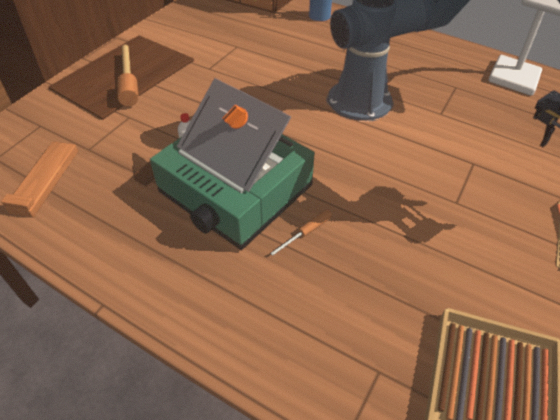

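View pics/top0.png

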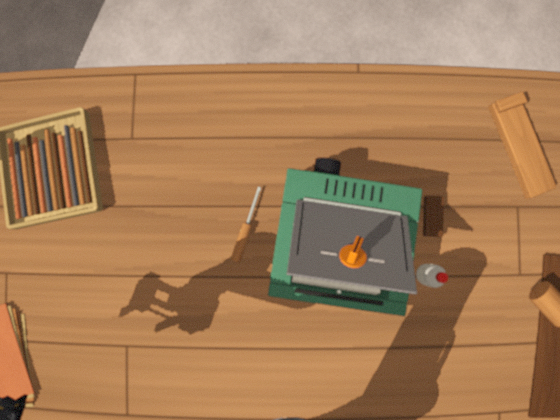

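Scene shows the green extractor with the hatch open, hinge on the far side. In the top view its corners are near (287,170), (422,190), (405,314), (270,300), with the fastener at (352,256), the glue cap at (440,278), the gouge from (262,187) to (235,258), and the offcut at (432,215).

```bash
cat > h.py <<'E'
from rig import *
import cv2,numpy as np
def ray(n,uv,st=None):
    p=camera_params(n);K=p['intrinsics'];k=p['k1']
    d=np.array([k,0,0,0,0.])
    a=cv2.undistortPoints(np.float64([[uv]]),K,d)[0,0]
    v=np.array([a[0],a[1],1.])
    if n=='wrist':
        M=p['mount'];R=st['tcp_rot'];return R@M[:3,3]+st['position'],R@M[:3,:3]@v
    return -p['R'].T@p['t'],p['R'].T@v
def onz(n,uv,z,st=None):
    o,d=ray(n,uv,st);return o+d*(z-o[2])/d[2]
def proj(n,X,st=None):
    p=camera_params(n)
    if n=='wrist':
        M=p['mount'];R=st['tcp_rot'];c=M[:3,:3].T@(R.T@(np.array(X)-st['position'])-M[:3,3])
    else: c=p['R']@np.array(X)+p['t']
    a=c[:2]/c[2];a=a*(1+p['k1']*(a@a));return p['intrinsics'][:2,:2]@a+p['intrinsics'][:2,2]
def tri(a,b,st=None):
    (o1,d1),(o2,d2)=ray(*a),ray(*b)
    A=np.c_[d1,-d2];s=np.linalg.lstsq(A,o2-o1,rcond=None)[0]
    p,q=o1+d1*s[0],o2+d2*s[1];return (p+q)/2,np.linalg.norm(p-q)
E
python3 - <<'E'
from h import *
im=cv2.imread('pics/top0.png');hsv=cv2.cvtColor(im,cv2.COLOR_BGR2HSV)
m=cv2.inRange(hsv,(60,80,30),(95,255,255))
m=cv2.morphologyEx(m,cv2.MORPH_OPEN,np.ones((3,3)))
c=max(cv2.findContours(m,0,2)[0],key=cv2.contourArea)
h=cv2.convexHull(c);print(cv2.approxPolyDP(h,4,True)[:,0].tolist(),cv2.minAreaRect(h))
for uv in [(287,170),(422,190),(405,314),(270,300)]:print(uv,onz('top',uv,.13).round(3))
for n in('top','scene'):
    im=cv2.imread(f'pics/{n}0.png');b=im.copy()
    x,y,w,hh=((260,160,200,160) if n=='top' else (140,70,190,180))
    cv2.imwrite(f'pics/{n}c.png',cv2.resize(b[y:y+hh,x:x+w],None,fx=3.2 if n=='scene' else 3.7,fy=3.2 if n=='scene' else 3.7,interpolation=cv2.INTER_CUBIC))
a=cv2.imread('pics/topc.png')
cv2.imwrite('pics/topc.png',a)
E
```

```text
[[288, 170], [420, 189], [403, 313], [270, 294]] ((345.2099609375, 240.52999877929688), (137.17874145507812, 129.40054321289062), 8.130102157592773)
(287, 170) [0.691 0.01  0.13 ]
(422, 190) [ 0.648 -0.285  0.13 ]
(405, 314) [ 0.381 -0.243  0.13 ]
(270, 300) [0.413 0.046 0.13 ]
```

View pics/topc.png

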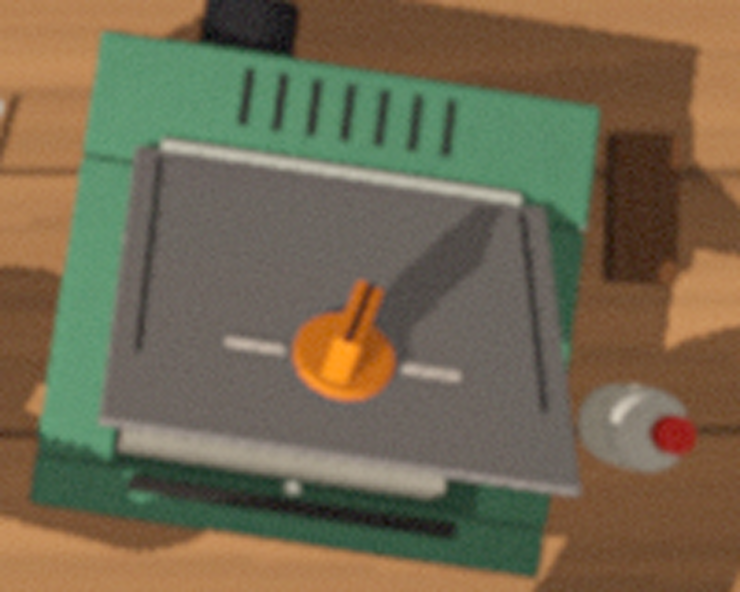

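View pics/scenec.png

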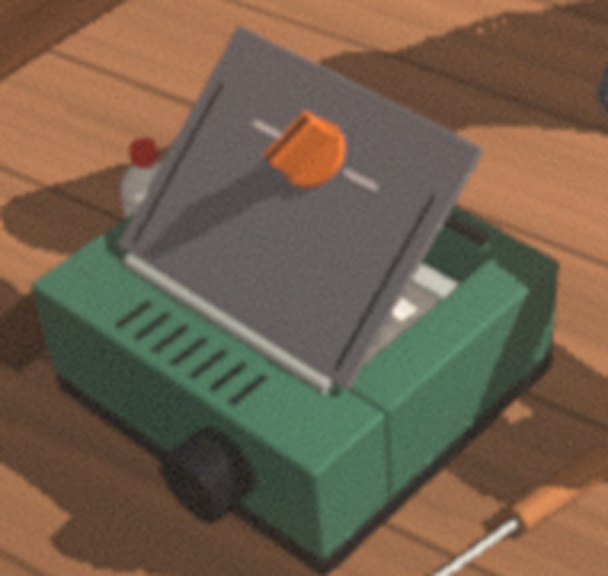

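The crops show the free-edge corners at (287.6,274) and (416.8,293) in top, and (290.3,117) and (214.4,79) in scene. The fastener bar lies roughly along panel x.

```bash
python3 - <<'E'
from h import *
C=[onz('top',uv,.13) for uv in[(287.8,168.9),(422.2,188.4),(404.6,315.4),(268.9,295)]]
C=np.array(C);print(C.round(3),[np.linalg.norm(C[i]-C[i-1]).round(3) for i in range(4)])
ex=(C[0]+C[1]-C[2]-C[3]);yaw=np.arctan2(ex[1],ex[0]);ey=(C[0]+C[3]-C[1]-C[2]);yw2=np.arctan2(-ey[0],ey[1]);print('yaw',yaw,yw2,C.mean(0))
L,e1=tri(('top',(287.6,274)),('scene',(290.3,116.9)));R,e2=tri(('top',(416.8,293)),('scene',(214.4,78.8)))
print('free',L,e1,R,e2,np.linalg.norm(L-R))
y=yw2;c=C.mean(0)
# use free edge dir
fe=L-R;print('yaw free',np.arctan2(-fe[0],fe[1]))
X=np.array([np.cos(y),np.sin(y),0]);Y=np.array([-np.sin(y),np.cos(y),0])
h=c+X*.075;h[2]=.131
d=(L+R)/2-h;print('hinge',h,'free rel',d@X,d@Y,d[2],'angle',np.arctan2(d[2],-d@X),np.hypot(d[2],d@X))
hl,hr=[onz('top',uv,.135) for uv in[(297.8,200.5),(407.3,216.2)]];print(hl,hr,(hl+hr)/2)
# slot ends
A,e=tri(('top',(260+372/3.7,160+285/3.7)),('scene',(140+280/3.2,70+153/3.2)));B,_=tri(('top',(260+345/3.7,160+345/3.7)),('scene',(140+307/3.2,70+115/3.2)));print('slot',A,B,e,np.linalg.norm(A-B))
for q in ((260+672/3.7,160+435/3.7),):print('glue',onz('top',q,.11))
print('gouge',onz('top',(262,187),.01),onz('top',(235,258),.01),'off',onz('top',(433,215),.022))
E
```

```text
[[ 0.694  0.008  0.13 ]
 [ 0.652 -0.286  0.13 ]
 [ 0.378 -0.242  0.13 ]
 [ 0.423  0.048  0.13 ]] [np.float64(0.274), np.float64(0.297), np.float64(0.277), np.float64(0.293)]
yaw -0.15426970880872534 -0.14823086987380443 [ 0.53671721 -0.11794798  0.13      ]
free [0.47790932 0.00880327 0.25545159] 0.0032788760801694713 [ 0.44162269 -0.22817842  0.25392976] 0.002613432657774245 0.2397485310977105
yaw free -0.15193987298075104
hinge [ 0.61089475 -0.12902463  0.131     ] free rel -0.15232732213263164 -0.0031949916032377743 0.12369067533281841 angle 0.682018824819457 0.19622180366204778
[ 0.62430338 -0.01345925  0.135     ] [ 0.59047823 -0.24945121  0.135     ] [ 0.60739081 -0.13145523  0.135     ]
slot [ 0.5427475  -0.12310708  0.24409708] [ 0.51595409 -0.11022823  0.26411743] 0.0057392127853465895 0.035840844773323145
glue [ 0.45618256 -0.33243728  0.11      ]
gouge [0.67141358 0.06965985 0.01      ] [0.49716338 0.1348867  0.01      ] off [ 0.60116383 -0.34981819  0.022     ]
```

Emit:
{"name": "play_rows", "arguments": {
  "plan": [
    [[0,0,0.9,0,0,0,-1],[0,0,0.9,0,0,0,-1],[0,0,0.9,0,0,0,-1],[0.37,-0.88,0,0,0,0,-1],[0.37,-0.88,0,0,0,0,-1],[0.37,-0.88,0,0,0,0,-1],[0.37,-0.88,0,0,0,0,-1],[0.37,-0.88,0,0,0,0,-1],[0.37,-0.88,0,0,0,0,-1],[0.37,-0.88,0,0,0,0,-1],[0.37,-0.88,0,0,0,0,-1],[0.37,-0.88,0,0,0,0,-1]]
  ]
}}

```text
time_s: 1.3
position: [0.4017, 0.1812, 0.3222]
tcp_rot: [[-0.927, 0.376, -0.0], [0.376, 0.927, 0.0], [0.0, -0.0, -1.0]]
force: [0.4, 0.9, -0.7]
opening: 0.033
```

Emit:
{"name": "play_rows", "arguments": {
  "plan": [
    [[0.38,-0.87,0,0,0,0,-1],[0.38,-0.87,0,0,0,0,-1],[0.38,-0.87,0,0,0,0,-1],[0.38,-0.87,0,0,0,0,-1],[0.38,-0.87,0,0,0,0,-1],[0,0,-0.5,0,0,0,-1],[0,0,-0.5,0,0,0,-1],[0,0,0,0,0,0,-1]]
  ]
}}

```text
time_s: 2.1
position: [0.4937, -0.0342, 0.2689]
tcp_rot: [[-0.926, 0.377, -0.009], [0.377, 0.926, 0.003], [0.009, -0.001, -1.0]]
force: [0.4, 0.5, -0.3]
opening: 0.003
```

```bash
python3 - <<'E'
from h import *
s=read_state();im=capture('wrist');cv2.imwrite('pics/w1.png',im[:,:,::-1]);print(s['position'],s['force'],s['joint_positions'])
E
```

```text
[ 0.49368644 -0.03417496  0.26887676] [ 0.39568038  0.52087712 -0.32333034] [-1.69236434e+01  1.48297556e+01  9.37723859e+01  2.77451575e-03
  7.19161226e+01 -8.47477533e+01]
```

View pics/w1.png

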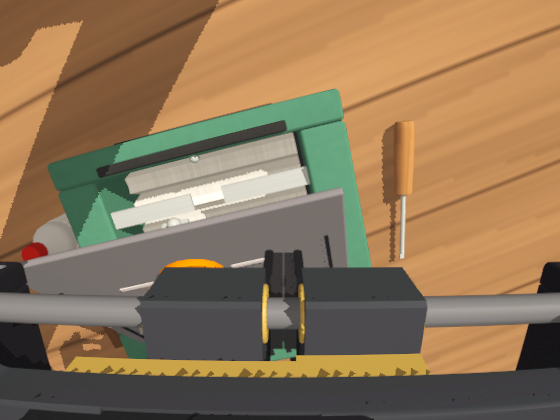

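Fingers are closed above the panel's +y part, next to the bar and clear of the glue. I'll push along the hatch's arc.

Emit:
{"name": "play_rows", "arguments": {
  "plan": [
    [[0,0,-0.5,0,0,0,-1],[-0.2,0.03,-0.26,0,0,0,-1],[-0.18,0.03,-0.28,0,0,0,-1],[-0.14,0.02,-0.29,0,0,0,-1],[-0.12,0.02,-0.31,0,0,0,-1],[-0.07,0.01,-0.25,0,0,0,-1],[-0.06,0.01,-0.32,0,0,0,-1],[0,0,0,0,0,0,-1]]
  ]
}}

```text
time_s: 2.95
position: [0.4574, -0.0278, 0.1617]
tcp_rot: [[-0.927, 0.375, -0.002], [0.375, 0.927, 0.001], [0.002, -0.0, -1.0]]
force: [0.3, -0.5, 0.4]
opening: 0.007
```

Emit:
{"name": "play_rows", "arguments": {
  "plan": [
    [[0,0,-0.1,0,0,0,-1],[0,0,-0.1,0,0,0,-1],[0,0,-0.1,0,0,0,-1],[0,0,0,0,0,0,-1]]
  ]
}}

```text
time_s: 3.35
position: [0.4581, -0.0284, 0.1466]
tcp_rot: [[-0.927, 0.376, -0.0], [0.376, 0.927, 0.0], [0.0, -0.0, -1.0]]
force: [0.0, -0.1, 0.4]
opening: 0.001
```

Emit:
{"name": "play_rows", "arguments": {
  "plan": [
    [[0,0,-0.06,0,0,0,-1],[0,0,0,0,0,0,-1],[0,0,-0.06,0,0,0,-1],[0,0,0,0,0,0,-1]]
  ]
}}

```text
time_s: 3.75
position: [0.458, -0.0284, 0.1406]
tcp_rot: [[-0.927, 0.376, -0.0], [0.376, 0.927, 0.0], [0.0, -0.0, -1.0]]
force: [-0.3, 0.8, 0.2]
opening: 0.012
```

```bash
python3 - <<'E'
from h import *
im=capture('scene')
cv2.imwrite('pics/s2.png',cv2.resize(im[70:250,140:330,::-1],None,fx=3,fy=3))
s=read_state();print(s['position'],s['force'])
E
```

```text
[ 0.45811164 -0.0284571   0.14072195] [ 0.38821411 -0.48235532 -0.12478189]
```

View pics/s2.png

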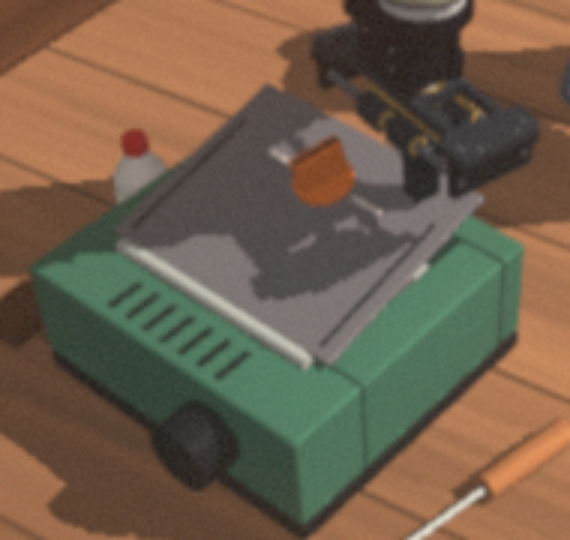

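The hatch is still partly open: free edge corners at (270,88) and (483,200) in this crop, with the fingertips at about (420,197). I'll check that geometry against the TCP.

```bash
python3 - <<'E'
from h import *
s=read_state();cr=lambda n,X:((proj(n,X)-[140,70])*3).round(0)
print('tcp',cr('scene',s['position']))
X=np.array([.9886,-.15,0]);Y=np.array([.15,.9886,0]);H=np.array([.609,-.13,.131]);Z=np.array([0,0,1.])
def P(d,y,t,h=.006):return H-X*(d*np.cos(t)-h*np.sin(t))+Y*y+Z*(d*np.sin(t)+h*np.cos(t))
for t in(0,.025,.1,.2,.3,.4):print(t,cr('scene',P(.2,.12,t)),cr('scene',P(.2,-.12,t)),cr('scene',P(.165,.075,t)), cr('scene',P(0,.12,t)))
E
```

```text
tcp [423. 224.]
0 [490. 227.] [278. 114.] [421. 226.] [328. 365.]
0.025 [490. 223.] [278. 109.] [421. 222.] [327. 365.]
0.1 [490. 210.] [275.  97.] [420. 212.] [327. 365.]
0.2 [488. 193.] [271.  80.] [418. 198.] [327. 366.]
0.3 [485. 178.] [265.  65.] [414. 186.] [326. 367.]
0.4 [480. 164.] [257.  51.] [409. 175.] [326. 367.]
```

```bash
python3 - <<'E'
from h import *
s=read_state();print(s)
a=capture('scene');b=capture('top');c=capture('wrist')
A=cv2.resize(a[70:220,180:330,::-1],(400,400));B=cv2.resize(b[170:320,270:420,::-1],(400,400))
uv=(proj('top',s['position'])-[270,170])*400/150
cv2.drawMarker(B,tuple(int(v) for v in uv),(255,0,255),0,12,1)
uv=(proj('scene',s['position'])-[180,70])*400/150
cv2.drawMarker(A,tuple(int(v) for v in uv),(255,0,255),0,12,1)
cv2.imwrite('pics/m3.png',np.hstack([A,B]))
cv2.imwrite('pics/w3.png',c[:,:,::-1])
E
```

```text
{'time_s': 3.8, 'joint_positions': array([-1.75502407e+01,  2.17810271e+01,  1.08131233e+02,  1.61770029e-03,
        5.00963667e+01, -8.54408136e+01]), 'qvel': array([ 0.01701434, -0.15360688, -0.17425773, -0.06080077,  0.12971588,
       -0.02877559]), 'tau': array([ 1.12117411e-02, -3.18590248e+01, -1.24613187e+01, -2.21370970e-02,
        8.97179567e-02,  3.20066274e-04]), 'position': array([ 0.45811164, -0.0284571 ,  0.14072195]), 'tcp_rot': array([[-9.26459888e-01,  3.76393487e-01, -1.37024228e-04],
       [ 3.76393481e-01,  9.26459898e-01,  6.60522380e-05],
       [ 1.51809085e-04,  9.61972282e-06, -9.99999988e-01]]), 'force': array([ 0.38821411, -0.48235532, -0.12478189]), 'moment': array([-3.11806971e-03, -2.63050389e-02,  6.18448498e-05]), 'opening': 0.00499720389338191}
```

View pics/m3.png

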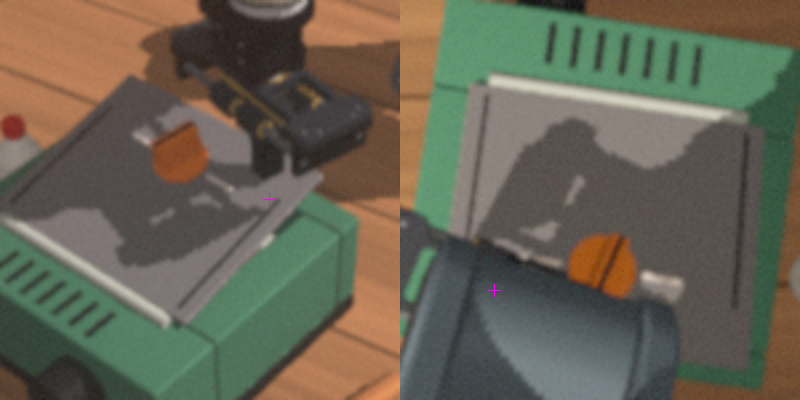

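Emit:
{"name": "play_rows", "arguments": {
  "plan": [
    [[0,0,-0.06,0,0,0,-1],[0,0,-0.06,0,0,0,-1],[0,0,-0.06,0,0,0,-1],[0,0,0,0,0,0,-1]]
  ]
}}

```text
time_s: 4.35
position: [0.4578, -0.0283, 0.1313]
tcp_rot: [[-0.927, 0.376, -0.001], [0.376, 0.927, 0.0], [0.001, -0.0, -1.0]]
force: [0.5, 0.1, 0.5]
opening: 0.008
```

Emit:
{"name": "play_rows", "arguments": {
  "plan": [
    [[0,0,-0.05,0,0,0,-1],[0,0,-0.05,0,0,0,-1],[0,0,0,0,0,0,-1]]
  ]
}}

```text
time_s: 4.65
position: [0.458, -0.0284, 0.1265]
tcp_rot: [[-0.926, 0.376, -0.0], [0.376, 0.926, 0.0], [0.0, -0.0, -1.0]]
force: [0.3, -0.3, -0.0]
opening: 0.007
```

```bash
python3 - <<'E'
from h import *
s=read_state();a=capture('scene');c=capture('wrist')
A=cv2.resize(a[70:220,180:330,::-1],(450,450))
uv=(proj('scene',s['position'])-[180,70])*3
cv2.drawMarker(A,tuple(int(v) for v in uv),(255,0,255),0,12,1)
B=cv2.resize(c[220:390,230:350,::-1],(320,450))
cv2.imwrite('pics/m4.png',np.hstack([A,B]));print(s['position'],s['force'])
E
```

```text
[ 0.4580442  -0.02841647  0.12654995] [ 0.26744952 -0.34152391 -0.02556522]
```

View pics/m4.png

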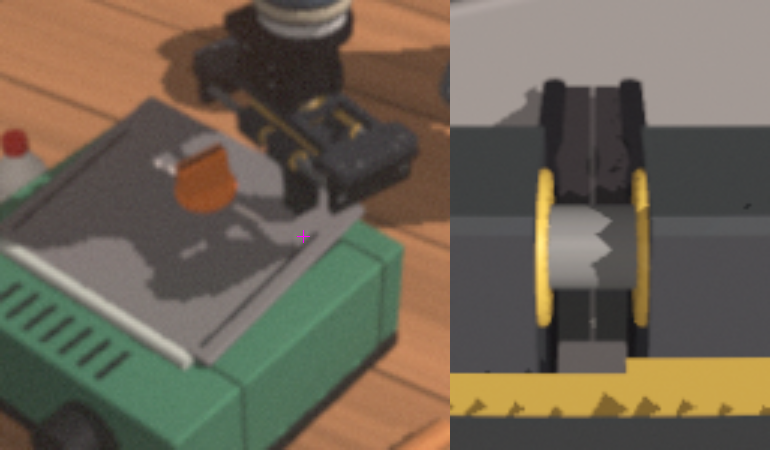

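Emit:
{"name": "play_rows", "arguments": {
  "plan": [
    [[0,0,-0.05,0,0,0,-1],[0,0,-0.05,0,0,0,-1],[0,0,0,0,0,0,-1]]
  ]
}}

```text
time_s: 5.05
position: [0.458, -0.0284, 0.1215]
tcp_rot: [[-0.926, 0.376, -0.0], [0.376, 0.926, 0.0], [0.0, -0.0, -1.0]]
force: [0.5, -0.2, 0.3]
opening: 0.007
```

Emit:
{"name": "play_rows", "arguments": {
  "plan": [
    [[0,0,-0.05,0,0,0,-1],[0,0,-0.05,0,0,0,-1],[0,0,0,0,0,0,-1]]
  ]
}}

```text
time_s: 5.35
position: [0.4581, -0.0284, 0.1172]
tcp_rot: [[-0.927, 0.376, 0.0], [0.376, 0.927, -0.0], [-0.0, -0.0, -1.0]]
force: [-0.0, 0.1, -0.1]
opening: 0.003
```

Emit:
{"name": "play_rows", "arguments": {
  "plan": [
    [[0,0,0.5,0,0,0,-1],[0,0,0.9,0,0,0,-1],[-0.6,0.5,0.9,0,0,0,-1],[-0.6,0.5,0.5,0,0,0,-1],[0,0,0,0,0,0,-1],[0,0,0,0,0,0,-1]]
  ]
}}

```text
time_s: 5.95
position: [0.403, 0.0178, 0.2502]
tcp_rot: [[-0.927, 0.375, 0.003], [0.375, 0.927, -0.001], [-0.003, 0.0, -1.0]]
force: [0.5, 0.0, -0.4]
opening: 0.006
```

```bash
python3 - <<'E'
from h import *
s=read_state();a=capture('scene');c=capture('wrist')
cv2.imwrite('pics/s5r.png',a[:,:,::-1])
A=cv2.resize(a[70:220,180:330,::-1],(450,450))
uv=(proj('scene',s['position'])-[180,70])*3
cv2.drawMarker(A,tuple(int(v) for v in uv),(255,0,255),0,12,1)
B=cv2.resize(c[:,:,::-1],None,fx=.62,fy=.62);B=cv2.copyMakeBorder(B,0,450-B.shape[0],0,0,0)
cv2.imwrite('pics/w5.png',c[:,:,::-1])
cv2.imwrite('pics/m5.png',np.hstack([A,B]));print(s)
E
```

```text
{'time_s': 5.95, 'joint_positions': array([-1.34329934e+01,  7.60205434e+00,  1.06883304e+02, -1.14036897e-02,
        6.53603488e+01, -8.13942731e+01]), 'qvel': array([-0.99660825,  2.76698685, -0.64000526, -0.1161561 , -0.41845407,
       -0.0768167 ]), 'tau': array([ 5.01575265e-01, -2.53891343e+01, -1.68709803e+01,  1.00005954e-02,
        1.96517869e-01,  9.07085807e-03]), 'position': array([0.40304852, 0.01779376, 0.25018827]), 'tcp_rot': array([[-9.26958061e-01,  3.75156115e-01,  2.57721902e-03],
       [ 3.75155326e-01,  9.26961617e-01, -8.01546816e-04],
       [-2.68968830e-03,  2.23857158e-04, -9.99996358e-01]]), 'force': array([ 0.48118828,  0.00071154, -0.36092484]), 'moment': array([ 0.02785328, -0.05481432, -0.00911829]), 'opening': 0.005901901630022356}
```

View pics/m5.png

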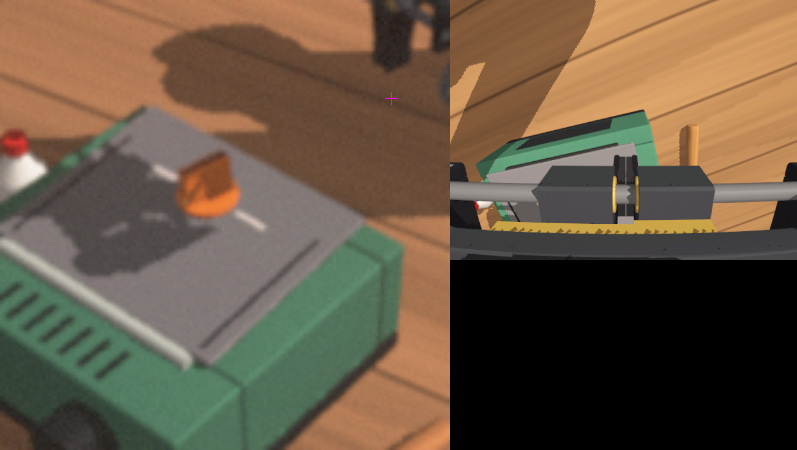

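The hatch now looks shut, free edge corners at (362,215) and (148,107) in the left part. The fingertip shows at (393,70), well above the projected TCP at (391,98), so I'll look into that offset.

```bash
python3 - <<'E'
from h import *
s=read_state()
for d in(0,.01,.02,.03):print(d,proj('wrist',s['position']-d*s['tcp_rot'][:,2],s).round(1),((proj('scene',s['position']-d*s['tcp_rot'][:,2])-[180,70])*3).round(1))
# free edge / white lines in the scene at s5r
im=cv2.imread('pics/s5r.png').astype(int)
X=np.array([.9886,-.15,0]);Y=np.array([.15,.9886,0]);H=np.array([.609,-.13,.131]);Z=np.array([0,0,1.])
def P(d,y,t,h=.006):return H-X*(d*np.cos(t)-h*np.sin(t))+Y*y+Z*(d*np.sin(t)+h*np.cos(t))
for t in(0,.025,.05,.1):print(t,[((proj('scene',P(d,y,t))-[180,70])*3).round(0).tolist() for d,y in((.2,.12),(.2,-.12),(0,.12),(0,-.12),(.14,0))])
w=cv2.imread('pics/w5.png')
# residual of world features in wrist: extractor top corners
for t in((-.14,.15),(-.14,-.15)):
    print('corner',proj('wrist',np.array([.609,-.13,.13])+X*(t[0]-.075)+Y*t[1],s).round(0))
print('free',proj('wrist',P(.2,.12,.025),s).round(0))
cv2.imwrite('pics/w5c.png',cv2.resize(w[150:350,40:440],None,fx=2,fy=2))
E
```

```text
0 [284.2 245. ] [390.1  99.3]
0.01 [284.2 251.6] [390.7  88.8]
0.02 [284.3 258.8] [391.4  78.1]
0.03 [284.3 266.8] [392.   67.3]
0 [[370.0, 227.0], [158.0, 114.0], [208.0, 365.0], [-8.0, 229.0], [213.0, 203.0]]
0.025 [[370.0, 223.0], [158.0, 109.0], [207.0, 365.0], [-8.0, 229.0], [213.0, 200.0]]
0.05 [[370.0, 218.0], [157.0, 105.0], [207.0, 365.0], [-8.0, 229.0], [212.0, 197.0]]
0.1 [[370.0, 210.0], [155.0, 97.0], [207.0, 365.0], [-9.0, 230.0], [211.0, 191.0]]
corner [323. 198.]
corner [ 38. 264.]
free [296. 225.]
```

View pics/w5c.png

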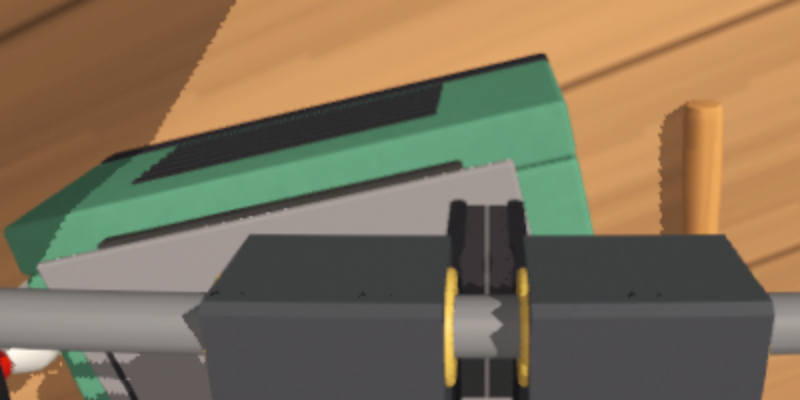

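Wrist geometry agrees: the closed fingertips sit about 25 mm short of the reported TCP. I'll press again, slightly deeper, to make sure the catch is engaged and to see whether force shows.

Emit:
{"name": "play_rows", "arguments": {
  "plan": [
    [[0.6,-0.5,-0.5,0,0,0,-1],[0.6,-0.5,-0.9,0,0,0,-1],[0,0,-0.9,0,0,0,-1],[0,0,-0.4,0,0,0,-1],[0,0,0,0,0,0,-1],[0,0,-0.06,0,0,0,-1],[0,0,0,0,0,0,-1]]
  ]
}}

```text
time_s: 6.75
position: [0.459, -0.0289, 0.1192]
tcp_rot: [[-0.926, 0.376, 0.001], [0.376, 0.926, -0.0], [-0.001, 0.0, -1.0]]
force: [-0.1, -0.4, -0.5]
opening: 0.005
```

Emit:
{"name": "play_rows", "arguments": {
  "plan": [
    [[0,0,-0.05,0,0,0,-1],[0,0,0,0,0,0,-1]]
  ]
}}

```text
time_s: 6.95
position: [0.4587, -0.0285, 0.1171]
tcp_rot: [[-0.927, 0.376, 0.002], [0.376, 0.927, -0.001], [-0.002, 0.0, -1.0]]
force: [-0.5, 0.4, -0.4]
opening: 0.005
```

Emit:
{"name": "play_rows", "arguments": {
  "plan": [
    [[0,0,-0.05,0,0,0,-1],[0,0,0,0,0,0,-1]]
  ]
}}

```text
time_s: 7.15
position: [0.4582, -0.0284, 0.1141]
tcp_rot: [[-0.927, 0.376, 0.001], [0.376, 0.927, -0.0], [-0.001, 0.0, -1.0]]
force: [-0.5, -0.5, 0.0]
opening: 0.005
```

Emit:
{"name": "play_rows", "arguments": {
  "plan": [
    [[0,0,-0.05,0,0,0,-1],[0,0,0,0,0,0,-1]]
  ]
}}

```text
time_s: 7.35
position: [0.4579, -0.0284, 0.1112]
tcp_rot: [[-0.927, 0.376, -0.0], [0.376, 0.927, 0.0], [0.0, -0.0, -1.0]]
force: [-0.4, 0.2, -0.3]
opening: 0.004
```

Emit:
{"name": "play_rows", "arguments": {
  "plan": [
    [[0,0,-0.05,0,0,0,-1],[0,0,0,0,0,0,-1]]
  ]
}}

```text
time_s: 7.55
position: [0.4579, -0.0284, 0.1085]
tcp_rot: [[-0.927, 0.376, -0.001], [0.376, 0.927, 0.0], [0.001, -0.0, -1.0]]
force: [0.1, -0.3, 0.1]
opening: 0.009
```

```bash
python3 - <<'E'
from h import *
s=read_state();c=capture('wrist');a=capture('scene');cv2.imwrite('pics/w6.png',c[:,:,::-1]);cv2.imwrite('pics/s6.png',a[:,:,::-1]);print(s['position'],s['force'],s['tau'],s['moment'])
# white-line / fastener position compare with s5r
b=cv2.imread('pics/s5r.png')
for n,im in(('s5',b),('s6',a[:,:,::-1])):
    h=cv2.cvtColor(np.ascontiguousarray(im[100:160,220:280]),cv2.COLOR_BGR2HSV);m=cv2.inRange(h,(3,150,80),(20,255,255));ys,xs=np.nonzero(m);print(n,len(xs),xs.mean()+220,ys.mean()+100)
E
```

```text
[ 0.45789883 -0.02837217  0.10853574] [ 0.05684971 -0.30570051  0.07373913] [-8.87861825e-03 -3.29746056e+01 -1.09053057e+01 -2.15455913e-02
  4.55142581e-02 -1.67318149e-04] [-0.045559   -0.01134028 -0.03066926]
s5 286 248.96503496503496 132.73776223776224
s6 284 249.30281690140845 134.27464788732394
```

Emit:
{"name": "play_rows", "arguments": {
  "plan": [
    [[0,0,-0.04,0,0,0,-1],[0,0,0,0,0,0,-1]]
  ]
}}

```text
time_s: 7.85
position: [0.4584, -0.0285, 0.1069]
tcp_rot: [[-0.926, 0.376, 0.0], [0.376, 0.926, -0.0], [-0.0, 0.0, -1.0]]
force: [0.0, -0.9, 1.5]
opening: 0.006
```

```bash
python3 - <<'E'
from h import *
s=read_state();a=capture('scene');c=capture('wrist');cv2.imwrite('pics/w7.png',c[:,:,::-1]);cv2.imwrite('pics/s7.png',a[:,:,::-1]);print(s['position'],s['force'],s['tau'],s['moment'])
for n in('s5r','s6','s7'):
    im=cv2.imread(f'pics/{n}.png')
    h=cv2.cvtColor(np.ascontiguousarray(im[100:160,220:280]),cv2.COLOR_BGR2HSV);m=cv2.inRange(h,(3,150,80),(20,255,255));ys,xs=np.nonzero(m);print(n,len(xs),xs.mean()+220,ys.mean()+100)
A=[cv2.resize(cv2.imread(f'pics/{n}.png')[100:170,215:315],(400,280),interpolation=2) for n in('s5r','s7')]
B=[cv2.resize(cv2.imread(f'pics/{n}.png')[200:300,100:340],(400,167)) for n in('w6','w7')]
cv2.imwrite('pics/m7.png',np.vstack([np.hstack(A),np.hstack(B)]))
E
```

```text
[ 0.45836116 -0.02851339  0.10687187] [ 0.01561601 -0.91863709  1.49552969] [-1.50295539e-02 -3.22706759e+01 -1.03975350e+01 -2.73510825e-02
  6.50803302e-02 -3.37555202e-04] [0.03051975 0.00863121 0.00618087]
s5r 286 248.96503496503496 132.73776223776224
s6 284 249.30281690140845 134.27464788732394
s7 285 249.31578947368422 134.41754385964913
```

View pics/m7.png

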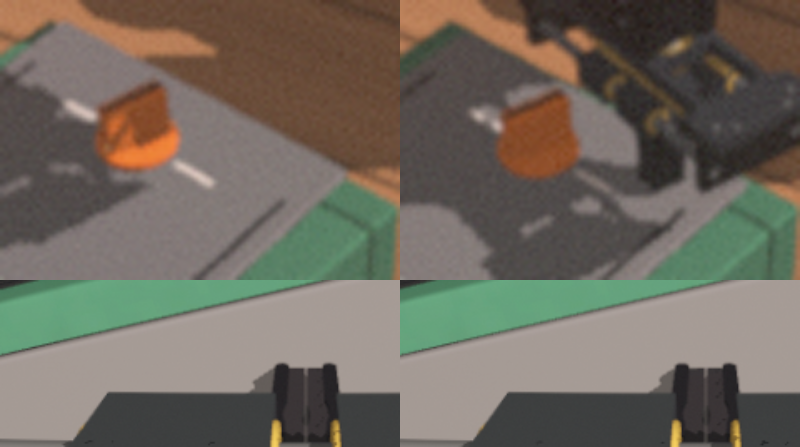

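Shut-looking hatch. The fingers are just beginning to feel contact (1.5 N), so I'll continue in small steps and watch the force profile.

Emit:
{"name": "play_rows", "arguments": {
  "plan": [
    [[0,0,-0.03,0,0,0,-1],[0,0,0,0,0,0,-1]]
  ]
}}

```text
time_s: 8.15
position: [0.4583, -0.0285, 0.1055]
tcp_rot: [[-0.926, 0.376, 0.0], [0.376, 0.926, -0.0], [-0.0, 0.0, -1.0]]
force: [0.2, 1.0, 4.6]
opening: 0.009
```

Emit:
{"name": "play_rows", "arguments": {
  "plan": [
    [[0,0,-0.03,0,0,0,-1],[0,0,0,0,0,0,-1]]
  ]
}}

```text
time_s: 8.35
position: [0.4582, -0.0285, 0.1042]
tcp_rot: [[-0.927, 0.376, 0.0], [0.376, 0.927, -0.0], [-0.0, -0.0, -1.0]]
force: [-0.7, 0.3, 5.9]
opening: 0.002
```

Emit:
{"name": "play_rows", "arguments": {
  "plan": [
    [[0,0,-0.03,0,0,0,-1],[0,0,0,0,0,0,-1]]
  ]
}}

```text
time_s: 8.55
position: [0.4582, -0.0285, 0.1029]
tcp_rot: [[-0.927, 0.376, 0.0], [0.376, 0.927, -0.0], [-0.0, -0.0, -1.0]]
force: [-0.8, 0.0, 8.6]
opening: 0.001
```

Emit:
{"name": "play_rows", "arguments": {
  "plan": [
    [[0,0,-0.03,0,0,0,-1],[0,0,0,0,0,0,-1]]
  ]
}}

```text
time_s: 8.75
position: [0.4582, -0.0285, 0.1017]
tcp_rot: [[-0.927, 0.376, 0.0], [0.376, 0.927, -0.0], [-0.0, -0.0, -1.0]]
force: [-1.9, 0.6, 11.5]
opening: 0.007
```

Emit:
{"name": "play_rows", "arguments": {
  "plan": [
    [[0,0,-0.03,0,0,0,-1],[0,0,0,0,0,0,-1]]
  ]
}}

```text
time_s: 8.95
position: [0.4581, -0.0285, 0.1005]
tcp_rot: [[-0.927, 0.376, 0.0], [0.376, 0.927, -0.0], [-0.001, -0.0, -1.0]]
force: [-2.6, 0.9, 15.3]
opening: 0.008
```

Emit:
{"name": "play_rows", "arguments": {
  "plan": [
    [[0,0,-0.03,0,0,0,-1],[0,0,0,0,0,0,-1]]
  ]
}}

```text
time_s: 9.15
position: [0.4582, -0.0285, 0.0999]
tcp_rot: [[-0.927, 0.376, 0.001], [0.376, 0.927, -0.001], [-0.001, -0.0, -1.0]]
force: [-5.2, -0.3, 22.5]
opening: 0.008
```

```bash
python3 - <<'E'
from h import *
s=read_state();a=capture('scene');cv2.imwrite('pics/s8.png',a[:,:,::-1]);print(s['position'],s['force'])
for n in('s5r','s6','s7','s8'):
    im=cv2.imread(f'pics/{n}.png')
    h=cv2.cvtColor(np.ascontiguousarray(im[100:160,220:280]),cv2.COLOR_BGR2HSV);m=cv2.inRange(h,(3,150,80),(20,255,255));ys,xs=np.nonzero(m);print(n,len(xs),xs.mean()+220,ys.mean()+100)
X=np.array([.9886,-.15,0]);Y=np.array([.15,.9886,0]);H=np.array([.609,-.13,.131]);Z=np.array([0,0,1.])
def P(d,y,t,h=.006):return H-X*(d*np.cos(t)-h*np.sin(t))+Y*y+Z*(d*np.sin(t)+h*np.cos(t))
for t in(0,.03,.06,.1):print(t,proj('scene',P(.14,0,t,.025)))
E
```

```text
[ 0.45819084 -0.02848562  0.09989618] [-5.15241447 -0.32180074 22.47011117]
s5r 286 248.96503496503496 132.73776223776224
s6 284 249.30281690140845 134.27464788732394
s7 285 249.31578947368422 134.41754385964913
s8 281 249.5729537366548 135.8185053380783
0 [250.62832296 131.90114058]
0.03 [250.33339568 130.76214947]
0.06 [250.00329416 129.64986557]
0.1 [249.50833321 128.21030569]
```

Flush and hard-stopped at 22 N, so the catch is passed. I'll release, lift, open, and move so the wrist camera sees the fastener.

Emit:
{"name": "play_rows", "arguments": {
  "plan": [
    [[0,0,0.2,0,0,0,-1],[0,0,0.5,0,0,0,-1],[0,0,0.9,0,0,0,1],[0,0,0.9,0,0,0,1],[0,0,0.9,0,0,0,1],[0.5,-0.7,0.2,0,0,0,1],[0.5,-0.7,0.2,0,0,0,1],[0.5,-0.7,0.2,0,0,0,1],[0,0,0,0,0,0,1],[0,0,0,0,0,0,1]]
  ]
}}

```text
time_s: 10.2
position: [0.5328, -0.1338, 0.2969]
tcp_rot: [[-0.926, 0.378, -0.002], [0.378, 0.926, 0.001], [0.002, 0.0, -1.0]]
force: [-0.7, -0.5, -0.1]
opening: 0.651
```

```bash
python3 - <<'E'
from h import *
s=read_state();c=capture('wrist')[:,:,::-1].copy();a=capture('scene')[:,:,::-1].copy()
cv2.imwrite('pics/w9.png',c);cv2.imwrite('pics/s9.png',a);print(s['position'],s['force'],s['opening'],s['joint_positions'])
def om(im):return cv2.inRange(cv2.cvtColor(im,cv2.COLOR_BGR2HSV),(3,150,80),(20,255,255))
ys,xs=np.nonzero(om(np.ascontiguousarray(a[100:160,220:280])));print('scene',len(xs),xs.mean()+220,ys.mean()+100)
m=om(c);n,l,st,ce=cv2.connectedComponentsWithStats(m)
for i in range(1,n):
    if st[i,4]>100:
        print(st[i],ce[i],onz('wrist',ce[i],.15,s))
E
```

```text
[ 0.53279083 -0.1338141   0.29692835] [-0.728209   -0.51032076 -0.13469771] 0.6510279271226036 [-2.57689580e+01  1.79204986e+01  8.45648410e+01  2.07206864e-02
  7.76346669e+01 -9.35820585e+01]
scene 313 249.54632587859425 133.82428115015975
[ 447   62   22   74 1434] [457.30195258  97.94142259] [0.51138421 0.05507313 0.15      ]
[ 257   96   53   55 2084] [282.85364683 122.6962572 ] [ 0.47144237 -0.10971939  0.15      ]
[137 232  47  62 705] [157.77021277 257.3858156 ] [ 0.55064379 -0.28809278  0.15      ]
[399 283  22  59 568] [411.44366197 313.02112676] [ 0.72197914 -0.05247054  0.15      ]
[522 349  24  20 149] [534.16778523 359.68456376] [0.85579836 0.07806422 0.15      ]
```

```bash
python3 - <<'E'
from h import *
c=cv2.imread('pics/w9.png');s=read_state()
A=cv2.resize(c[70:190,210:350],None,fx=3,fy=3,interpolation=2)
B=cv2.resize(c,None,fx=.66,fy=.66)
A=cv2.copyMakeBorder(A,0,0,0,0,0)
H=max(A.shape[0],B.shape[0]);pad=lambda x:cv2.copyMakeBorder(x,0,H-x.shape[0],0,0,0)
cv2.imwrite('pics/m9.png',np.hstack([pad(A),pad(B)]));print(A.shape,B.shape)
for d in(0,.01,.02,.03,.04):print(d,[proj('wrist',s['position']+s['tcp_rot']@np.array([x,y,-d]),s).round(0).tolist() for x in(-.0095,.0095) for y in(0,.028)])
E
```

```text
(360, 420, 3) (277, 370, 3)
0 [[284.0, 259.0], [330.0, 259.0], [284.0, 230.0], [331.0, 230.0]]
0.01 [[284.0, 267.0], [332.0, 266.0], [284.0, 236.0], [333.0, 236.0]]
0.02 [[284.0, 274.0], [334.0, 274.0], [284.0, 243.0], [336.0, 243.0]]
0.03 [[284.0, 283.0], [337.0, 283.0], [284.0, 250.0], [338.0, 250.0]]
0.04 [[284.0, 292.0], [340.0, 292.0], [284.0, 258.0], [342.0, 258.0]]
```

View pics/m9.png

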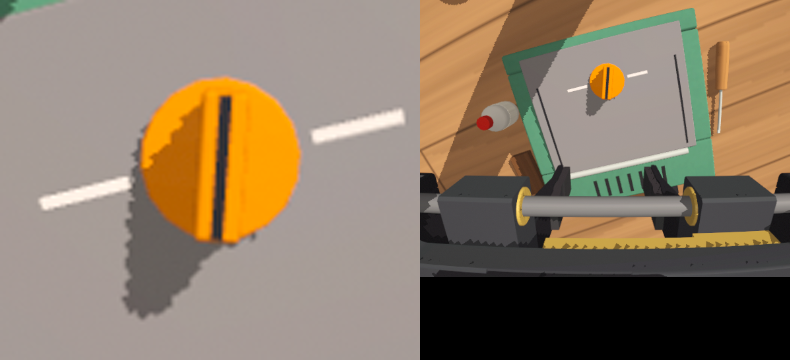

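The picture shows the slot about 74° from the white lines, bar nearly perpendicular to the jaws. The open fingertips are again about 35 mm short of the TCP, so I'll descend allowing for that.

Emit:
{"name": "play_rows", "arguments": {
  "plan": [
    [[-0.61,0.24,0,0,0,0,1],[-0.61,0.24,0,0,0,0,1],[0,0,-0.9,0,0,0,1],[0,0,-0.9,0,0,0,1],[0,0,-0.5,0,0,0,1],[0,0,0,0,0,0,1],[0,0,0,0,0,0,1]]
  ]
}}

```text
time_s: 11.0
position: [0.4718, -0.1086, 0.1831]
tcp_rot: [[-0.927, 0.375, -0.001], [0.375, 0.927, 0.0], [0.001, 0.0, -1.0]]
force: [0.3, -0.7, 0.5]
opening: 1.002
```

Emit:
{"name": "play_rows", "arguments": {
  "plan": [
    [[0,0,-0.5,0,0,0,1],[0,0,-0.5,0,0,0,1],[0,0,-0.28,0,0,0,1],[0,0,0,0,0,0,1],[0,0,0,0,0,0,-1],[0,0,0,0,0,0,-1],[0,0,0,0,0,0,-1],[0,0,0,0,0,0,-1],[0,0,0,0,0,0,-1],[0,0,0,0,0,0,-1]]
  ]
}}

```text
time_s: 12.0
position: [0.4722, -0.1095, 0.119]
tcp_rot: [[-0.926, 0.376, 0.0], [0.376, 0.926, -0.0], [-0.0, -0.0, -1.0]]
force: [-0.3, 1.2, 1.7]
opening: 0.542
```

Emit:
{"name": "play_rows", "arguments": {
  "plan": [
    [[0,0,0,0,0,0,-1],[0,0,0,0,0,0,-1],[0,0,0,0,0,0,-1],[0,0,0,0,0,0,-1],[0,0,0,0,0,0,-1],[0,0,0,0,0,0,-1]]
  ]
}}

```text
time_s: 12.6
position: [0.4722, -0.1089, 0.1188]
tcp_rot: [[-0.926, 0.377, -0.0], [0.377, 0.926, 0.001], [0.0, 0.001, -1.0]]
force: [0.0, 2.5, -0.8]
opening: 0.159
```

Opening 13.8 mm: the bar is gripped. Turning clockwise 76.4°.

Emit:
{"name": "play_rows", "arguments": {
  "plan": [
    [[0,0,0,0,0,-0.0424,-1],[0,0,0,0,0,-0.0424,-1],[0,0,0,0,0,-0.0424,-1],[0,0,0,0,0,-0.0424,-1],[0,0,0,0,0,-0.0424,-1],[0,0,0,0,0,-0.0424,-1],[0,0,0,0,0,-0.0424,-1],[0,0,0,0,0,-0.0424,-1],[0,0,0,0,0,-0.0424,-1],[0,0,0,0,0,-0.0424,-1],[0,0,0,0,0,0,-1],[0,0,0,0,0,0,-1]]
  ]
}}

```text
time_s: 13.8
position: [0.4734, -0.1082, 0.1187]
tcp_rot: [[0.147, 0.989, 0.002], [0.989, -0.147, 0.002], [0.002, 0.002, -1.0]]
force: [5.7, 5.0, -3.2]
opening: 0.157
```

Emit:
{"name": "play_rows", "arguments": {
  "plan": [
    [[0,0,0,0,0,0,1],[0,0,0,0,0,0,1],[0,0,0,0,0,0,1],[0,0,0,0,0,0,1],[0,0,0,0,0,0,1],[0,0,0.3,0,0,0,1],[0,0,0.9,0,0,0,1],[0,0,0.9,0,0,0,1],[0,0,0.9,0,0,0,1],[-0.1,-0.65,0.5,0,0,0,1],[-0.1,-0.65,0.1,0,0,0,1],[0,0,0,0,0,0,1]]
  ]
}}

```text
time_s: 15.0
position: [0.4628, -0.1783, 0.3007]
tcp_rot: [[0.15, 0.989, 0.004], [0.989, -0.15, -0.004], [-0.004, 0.004, -1.0]]
force: [1.2, 0.2, 0.7]
opening: 0.997
```

```bash
python3 - <<'E'
from h import *
s=read_state();c=capture('wrist')[:,:,::-1].copy();a=capture('scene')[:,:,::-1].copy()
cv2.imwrite('pics/w10.png',c);cv2.imwrite('pics/s10.png',a);print(s['position'],s['force'],s['opening'])
hsv=cv2.cvtColor(c,cv2.COLOR_BGR2HSV);m=cv2.inRange(hsv,(3,150,80),(20,255,255))
n,l,st,ce=cv2.connectedComponentsWithStats(m);i=max((i for i in range(1,n) if st[i,1]<200 and st[i,4]>1200 and abs(ce[i][0]-283)<80),key=lambda i:st[i,4])
print(st[i],ce[i],onz('wrist',ce[i],.15,s))
x,y,w,h,_=st[i]
hull=cv2.convexHull(np.argwhere(l==i)[:,::-1].astype(np.int32));hm=np.zeros(m.shape,np.uint8);cv2.fillConvexPoly(hm,hull,255)
d=(hm>0)&(c.max(2)<90);ys,xs=np.nonzero(d);p=np.c_[xs,ys].astype(np.float32)
vx,vy=cv2.fitLine(p,cv2.DIST_HUBER,0,.01,.01).ravel()[:2];print('slot px',len(p),np.degrees(np.arctan2(vy,vx)),p.min(0),p.max(0))
X0=p.mean(0)
f=lambda q,z:onz('wrist',q,z,s)
g=f(X0+15*np.array([vx,vy]),.179)-f(X0-15*np.array([vx,vy]),.179);print('slot world deg',np.degrees(np.arctan2(g[1],g[0])))
# white lines
x0,y0=int(ce[i][0])-85,int(ce[i][1])-60
r=c[max(y0,0):y0+120,max(x0,0):x0+170].min(2);wm=(r>200).astype(np.uint8)
n,l2,st2,ce2=cv2.connectedComponentsWithStats(wm);k=[j for j in range(1,n) if st2[j,4]>40];
for j in k:print(st2[j],ce2[j])
if len(k)>=2:
    k=sorted(k,key=lambda j:-st2[j,4])[:2];q=[ce2[j]+[max(x0,0),max(y0,0)] for j in k];g=f(q[0],.141)-f(q[1],.141);print('line world deg',np.degrees(np.arctan2(g[1],g[0])),np.linalg.norm(g))
E
```

```text
[ 0.46282165 -0.17834438  0.30066736] [1.22175827 0.22374765 0.72511739] 0.9972626483362906
[ 256   90   53   54 2057] [281.85221196 116.29460379] [ 0.47195769 -0.10934592  0.15      ]
slot px 141 -89.99994 [282.  94.] [284. 140.]
slot world deg 81.40114888293054
[ 84   0   5  28 140] [86.  13.5]
[ 84  92   4  28 110] [ 85.5        105.74545455]
line world deg 81.03205959999829 0.08913253192764631
```

Slot is within 0.4° of the white lines. Now close the fingers, go to press_left and press.

Emit:
{"name": "play_rows", "arguments": {
  "plan": [
    [[-0.03,0.74,0,0,0,0,-1],[-0.03,0.74,0,0,0,0,-1],[-0.03,0.74,0,0,0,0,-1],[-0.03,0.74,0,0,0,0,-1],[0,0,-0.8,0,0,0,-1],[0,0,-0.8,0,0,0,-1],[0,0,-0.8,0,0,0,-1],[0,0,-0.6,0,0,0,-1],[0,0,0,0,0,0,-1],[0,0,0,0,0,0,-1],[0,0,0,0,0,0,-1],[0,0,0,0,0,0,-1]]
  ]
}}

```text
time_s: 16.3
position: [0.4574, -0.0267, 0.1504]
tcp_rot: [[0.146, 0.989, 0.003], [0.989, -0.146, -0.001], [-0.001, 0.004, -1.0]]
force: [0.7, -0.1, 0.8]
opening: 0.03
```

Emit:
{"name": "play_rows", "arguments": {
  "plan": [
    [[0,0,-0.2,0,0,0,-1],[0,0,-0.1,0,0,0,-1],[0,0,-0.1,0,0,0,-1],[0,0,0,0,0,0,-1],[0,0,0,0,0,0,-1],[0,0,0,0,0,0,-1]]
  ]
}}

```text
time_s: 16.9
position: [0.4563, -0.0265, 0.1289]
tcp_rot: [[0.147, 0.989, 0.0], [0.989, -0.147, -0.0], [0.0, 0.0, -1.0]]
force: [0.2, -0.4, 0.1]
opening: 0.003
```

Emit:
{"name": "play_rows", "arguments": {
  "plan": [
    [[0,0,-0.1,0,0,0,-1],[0,0,-0.1,0,0,0,-1],[0,0,-0.1,0,0,0,-1],[0,0,-0.08,0,0,0,-1],[0,0,0,0,0,0,-1],[0,0,0,0,0,0,-1]]
  ]
}}

```text
time_s: 17.5
position: [0.4561, -0.0264, 0.1097]
tcp_rot: [[0.146, 0.989, -0.0], [0.989, -0.146, 0.0], [0.0, -0.0, -1.0]]
force: [0.5, -0.6, 1.6]
opening: 0.008
```

Emit:
{"name": "play_rows", "arguments": {
  "plan": [
    [[0,0,-0.05,0,0,0,-1],[0,0,-0.05,0,0,0,-1],[0,0,-0.03,0,0,0,-1],[0,0,0,0,0,0,-1],[0,0,0,0,0,0,-1]]
  ]
}}

```text
time_s: 18.0
position: [0.4564, -0.0265, 0.1039]
tcp_rot: [[0.146, 0.989, 0.001], [0.989, -0.146, -0.0], [-0.0, 0.001, -1.0]]
force: [-0.5, 0.3, 7.0]
opening: 0.007
```

Emit:
{"name": "play_rows", "arguments": {
  "plan": [
    [[0,0,-0.03,0,0,0,-1],[0,0,-0.03,0,0,0,-1],[0,0,-0.03,0,0,0,-1],[0,0,0,0,0,0,-1],[0,0,0,0,0,0,-1]]
  ]
}}

```text
time_s: 18.5
position: [0.4563, -0.0265, 0.1004]
tcp_rot: [[0.146, 0.989, 0.001], [0.989, -0.146, -0.0], [-0.0, 0.001, -1.0]]
force: [-3.9, 1.5, 15.5]
opening: 0.009
```

Emit:
{"name": "play_rows", "arguments": {
  "plan": [
    [[0,0,-0.03,0,0,0,-1],[0,0,0,0,0,0,-1],[0,0,0,0,0,0,-1]]
  ]
}}

```text
time_s: 18.8
position: [0.4563, -0.0265, 0.0998]
tcp_rot: [[0.146, 0.989, 0.001], [0.989, -0.146, -0.001], [-0.001, 0.002, -1.0]]
force: [-4.5, 0.7, 23.7]
opening: 0.002
```

```bash
python3 - <<'E'
from h import *
a=capture('scene')[:,:,::-1]
def red(im):
    h=cv2.cvtColor(np.ascontiguousarray(im),cv2.COLOR_BGR2HSV);m=cv2.inRange(h,(172,120,60),(180,255,255))[100:140,160:215];y,x=np.nonzero(m);return len(x),x.mean()+160,y.mean()+100
print(red(cv2.imread('pics/scene0.png')),red(a))
s=read_state();print(s['time_s'],s['position'],s['force']);print(hand_in())
E
```

```text
(0, np.float64(nan), np.float64(nan)) (0, np.float64(nan), np.float64(nan))
18.85 [ 0.45633836 -0.02653957  0.09979987] [-4.93563388  0.56084947 23.22368373]
the job is handed in; nothing more can be done
None<stdin>:4: RuntimeWarning: Mean of empty slice.
  ret = ret.dtype.type(ret / rcount)
```

I shut the hatch onto its catch and turned the fastener clockwise into line. I then handed the job in at 18.85 s, still pressing the hatch at press_left; the interface gives no verdict.

**Last checks**
- **Fastener:** I gripped it at 13.8 mm opening and turned it 76°. A wrist-camera measurement after letting go put the slot within 0.4° of the white lines. I did not measure it again during the final press.
- **Final press:** the force rose through the seal from about 1.6 N to 7, 15.5 and then 23 N. It stiffened at the end as it had on the first press, which I read as the flush stop.
- **Catch:** the seal contact came at the same height before and after turning the fastener, so the hatch was still latched. The 8 N snap itself never appeared in the force readings, so latching is inferred from this and from the images.

**Checks that disagreed or failed**
- **Fingertip offset:** the fingertips sit about 35 mm short of the reported tool point, seen in both the scene and wrist views and by contact. I corrected for it in the grasp and both presses.
- **Hatch angle:** camera estimates of the small remaining hatch angle scattered by a few hundredths of a radian, so I relied on force and height instead.
- **Glue bottle:** the final colour check that it had not moved found no pixels and proved nothing. The arm stayed well clear of all three bystanders, but I did not measure their final positions.

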